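# Hang the basket of glazed tiles on the sprung drying hook

### The job

Using its red knob, pull the sprung hook down, swing it so that it catches the handle of the basket of test tiles standing on the drip tray, and let the spring take it up, so that the basket hangs still from the fully raised hook. The tiles are freshly glazed, so do not touch the basket with the gripper and do not tip it over. Leave the jar, bowl and brush where they are, and let go of the knob at the end.

Things in the scene. Friction and masses are not known exactly. Their poses are not given: they have to be found in the camera images.
- stand: Fixed stand; origin on the bench at its steel column's axis (28 mm dia, yellow cap to 382 mm high), z up; -x runs from the column to its grey drip tray. Tray 190 (x) by 250 (y) mm, centred 215 mm along -x, floor 6 and rim 14 mm above the bench. A blue arm with red knob and hook swings about the column and slides down it against a spring.
- swing (a joint): Swing angle of the arm about the column, rad, positive anticlockwise from above, range -0.8 to 0.9. At 0 the arm points along the stand's -x; at angle q the knob and hook are, in the stand's frame, at x = -0.21 cos q, y = -0.21 sin q (m). Light friction, about 0.6 N at the knob; it stays where it is left.
- hanger (a joint): How far arm, knob and hook are pulled down, m: 0 = fully raised (start), 0.125 = lower stop. Net upward pull 7 N when raised, 11 N at the lower stop, plus 40 N per m/s damping. Let go, it runs up by itself, lifting the basket (0.25 to 0.46 kg) too. At the lower stop the hook fits between handle and tiles with about 20 mm to spare above and below.
- knob (a point): Foot of the red knob on its axis, 210 mm from the column axis, 304 mm above the bench when raised. Knob: upright cylinder, 28 mm dia, 38 mm tall, on a steel flange 76 mm dia whose top is at this point; fingertips may press down on it. The arm below is 22 mm wide. Axes: x towards the column, z up, y the way the hook's tip points.
- hook_seat (a point): Bottom of the J hook's bowl, upper surface, 98 mm straight below the knob's foot: 206 mm above the bench raised, 81 mm at the lower stop. 8 mm bar, 28 mm gap; shank 18 mm to -y, tip 23 mm to +y and 27 mm above this point, underside 8 mm below it. Hook in by moving it low along its +y (swing angle falling) until this point is under the handle. Axes as the knob's.
- basket: Loose aluminium basket 120 (x) by 85 (y) by 34 mm high on the tray, holding five fixed tiles, tops 49 mm above its bottom. Origin: centre of underside, z up. Rigid yellow arched handle of 6 mm wire in its x-z plane at y = 0, 131 mm high, feet at x = +-58 mm, top flat for 28 mm. Starts on the hook's +y side, x axis within 0.25 rad of the stand's.
- bail_top (a point): Middle of the top of the basket's wire handle, on the underside of the wire, 125 mm above the basket's bottom.
- jar: Bystander: closed glaze jar, 70 mm in diameter, 90 mm tall, blue cap; origin at the centre of its underside.
- bowl: Bystander: terracotta bowl, 100 mm in diameter, 50 mm tall; origin at the centre of its underside.
- brush: Bystander: glaze brush lying on the bench beside the column, along its own x axis.

How it is judged:
By the outcome, as a careful person would: the job done as asked, in the order asked, and still so for the second after the job is handed in, with the robot touching nothing.
It also fails if it takes over 48 s, if anything falls off the work surface, if the arm or the gripper's body presses on something with over 40 N, if the wrist force passes 120 N, or if a joint passes its speed limit or range.

### The arm

A 7-joint arm with a two-finger parallel gripper is mounted at the origin on the work surface. World frame = base frame: x ahead of the robot, y to its left, z up, the work surface at z = 0. Lengths are in m, angles in rad, forces in N, time in s.
With the tool pointing down it reaches from about 0.4 to 0.85 m from the base axis. Payload 10.4 kg.
Tool frame: the origin (TCP) lies midway between the tips of the shut fingers; the grasp point (between the pads) lies 19 mm behind it; z points along the fingers, y is the line along which they close (so a half turn about z gives the same grasp; the last joint's range is limited). The gripper opens to 85 mm and grips with 20 to 120 N. Pads are 22 mm wide; open, the fingers measure 114 mm over their backs; the gripper's body (76 mm by 85 mm) begins 54 mm behind the grasp point. The pads swing forward as they close: fully open they stand 13 mm farther back than shut.
Start: joints at [-0.023, 0.332, -0.065, 1.46, 0.022, 1.35, -0.088], TCP at [0.625, 0, 0.231] pointing down, gripper open.
Joint ranges: [-2.6, 2.6], [-0.5, 2.12], [-1.47, 1.34], [0.16, 2.42], [-1.27, 4.41], [0.06, 2.06], [-2.6, 2.6]. Speed limits (rad/s): [2.22, 2.22, 2.79, 2.79, 3.14, 3.14, 3.14].

### API

Orientations are given as a unit quaternion [x, y, z, w].
In Python, from workcell import get_obs, camera, camera_params, hand_in gives the robot as it stands.
- The arm moves only by the tool carry_out, never from a script. Its argument "commands" is a list that holds one entry, the list of rows, each a list of 6 numbers: the shift along the tool's x, y, z in units of 40 mm (1.0 is 40 mm), then the turn, a rotation vector about the tool's x, y, z in units of 6 degrees (1.0 is 6 degrees). In form: [[[x, y, z, ax, ay, az], ...]]. A call has 1 to 20 rows; each row shifts and turns the commanded pose from where the row before left it, along the tool's axes as they then stand; what a row does not reach is not made up. A row lasts 1/12 s, in which the tool goes at most 41.7 mm and 7.16 degrees, less where a joint would pass 70% of its speed; a pose out of reach is approached as far as the arm can. A call is refused whole if a number of a shift passes 1 or a number of a turn 1, either way. A call with a gripper value outside its range is refused whole. "hand" is the closure, from -1 (fully open) to 1 (shut), set as the call begins (left out, the last holds). The fingers move at their own pace and stop on an object; "force" is the grip in N (left out, the last holds). Time passes only in rows, so rows that do not move let the fingers close. It gives the time, the measured TCP pose, the force, the opening and the grip force at its end, in the units of the state.
- get_obs(): the state, without advancing time (a new reading comes with each control period).
- camera(name): name is "scene" or "side" or "wrist"; returns the picture (384x512x3 uint8, red, green, blue); there is no depth.
- camera_params(name): a dict with "mtx" (3x3 intrinsics, pixels), "R" (3x3) and "t" (3): a world point X has camera coordinates R X + t. Camera axes: x right, y down, z forward; pixel columns grow to the right and rows downward; lengths in m; the calibration is good to about 2 mm. A picture is of the moment at which its call begins: read the wrist's pose just before it. camera_params takes no time and is no camera call; for the wrist camera it gives the pose at the moment of the call.
- hand_in(): hands the job in; it is judged then, once.
The state is a dict: "clock": time; "joint_pos": joint angles; "joint_velocities": joint speeds; "tau": joint torques, N m; "position": TCP position; "ee_rot": TCP orientation; "ft_force": force on the tool from outside, world axes, zero at the start; "torque": the same for the moment, N m; "grip_width": opening from 0.0 (shut) to 1.0 (fully open); "grasp_force": force on a finger pad.
Only numpy, scipy, OpenCV 4.12 (cv2) and the standard library are available. Lean on these libraries where they do the work, as an engineer would, in place of code of your own. Each camera call takes 0.05 s, during which the arm holds its last target. There are 200 camera calls.

## Working session

There is one attempt and no reset: what is moved stays moved. The work goes in short steps, Python scripts to look and compute and a tool call to move; the robot and the scene stay as the last step left them, time stands still between calls to the robot, and variables do not carry over. Pictures are saved under pics/ and viewed, at most 10 in all, crops included, and the job is handed in when it is done.

Besides the shell and the picture viewer there is one more tool, called after ">>>" as a command line: name --argument value ..., lists and objects as JSON in quotes. carry_out: Moves the arm, as the interface text tells. Its arguments: {"type":"object","properties":{"commands":{"type":"array"},"hand":{"type":"number"},"force":{"type":"number"}},"required":["commands"]}

```bash
mkdir -p pics
python3 - <<'E'
from workcell import *
import cv2,numpy as np
o=get_obs();print({k:np.round(v,3) for k,v in o.items()})
a=[camera(n) for n in("scene","side")]
for n,i in zip(("scene","side"),a):
    cv2.imwrite(f"pics/{n}0.png",i[...,::-1]);p=camera_params(n);print(n,p)
E
```

```text
{'clock': np.float64(0.0), 'joint_pos': array([-0.023,  0.333, -0.065,  1.461,  0.022,  1.35 , -0.088]), 'joint_velocities': array([ 0.   ,  0.   , -0.001,  0.001, -0.   , -0.001,  0.   ]), 'tau': array([ 0.0000e+00, -6.2545e+01,  5.0000e-02, -3.9161e+01,  1.6000e-02,
        1.0000e-02, -0.0000e+00]), 'position': array([0.625, 0.   , 0.231]), 'ee_rot': array([ 0.707,  0.707, -0.001, -0.   ]), 'ft_force': array([0.614, 0.322, 0.058]), 'torque': array([ 0.045,  0.06 , -0.001]), 'grasp_force': np.float64(0.0), 'grip_width': np.float64(0.999)}
scene {'mtx': array([[364.09717473,   0.        , 260.76476407],
       [  0.        , 364.09717473, 193.97814032],
       [  0.        ,   0.        ,   1.        ]]), 'R': array([[-0.41449263,  0.9100294 ,  0.00650803],
       [ 0.52746779,  0.24606192, -0.81316128],
       [-0.74160205, -0.33361658, -0.58200205]]), 't': array([ 0.23056036, -0.1733072 ,  1.39275025])}
side {'mtx': array([[455.45064365,   0.        , 260.59695863],
       [  0.        , 455.45064365, 190.80104239],
       [  0.        ,   0.        ,   1.        ]]), 'R': array([[-0.93142143, -0.36319913,  0.02324898],
       [-0.24263436,  0.5720817 , -0.7834865 ],
       [ 0.2712613 , -0.73539711, -0.62097375]]), 't': array([0.59606831, 0.29883663, 1.19726781])}
```

View pics/scene0.png

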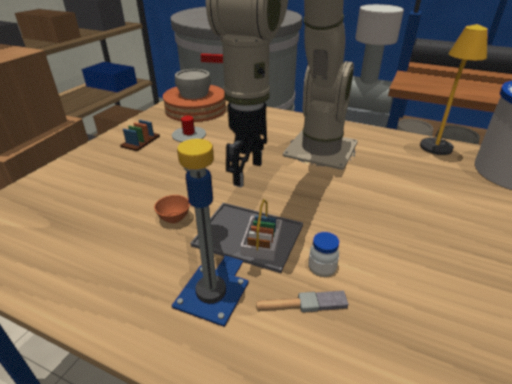

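View pics/side0.png

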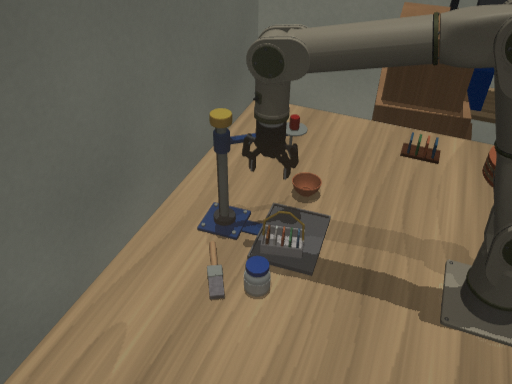

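The pictures show the cap at scene (196,150) and side (221,118), and the knob at scene (187,122) and side (295,122). The yellow handle top is near scene (262,205) and side (287,213).

```bash
cat > h.py <<'E'
import cv2,numpy as np
from workcell import *
def ray(n,uv,p=None):
    p=p or camera_params(n);R,t=p["R"],p["t"]
    d=R.T@np.linalg.inv(p["mtx"])@np.array([*uv,1.]);return -R.T@t,d/np.linalg.norm(d)
def plane(n,uv,z,p=None):
    c,d=ray(n,uv,p);return c+d*(z-c[2])/d[2]
def tri(obs):
    A=0;b=0;
    for c,d in obs:
        P=np.eye(3)-np.outer(d,d);A=A+P;b=b+P@c
    X=np.linalg.solve(A,b);return X,[np.linalg.norm((np.eye(3)-np.outer(d,d))@(X-c)) for c,d in obs]
def proj(n,X,p=None):
    p=p or camera_params(n);c=p["R"]@X+p["t"];q=p["mtx"]@c;return q[:2]/q[2]
def mask(im,col):
    h=cv2.cvtColor(im,cv2.COLOR_RGB2HSV);H,S,V=cv2.split(h)
    if col=="y": return ((H>18)&(H<32)&(S>170)&(V>90)).astype(np.uint8)
    if col=="r": return (((H<5)|(H>174))&(S>180)&(V>80)).astype(np.uint8)
    if col=="b": return ((H>105)&(H<125)&(S>150)&(V>40)).astype(np.uint8)
def blobs(m,amin=12):
    n,l,s,c=cv2.connectedComponentsWithStats(m,connectivity=8)
    return [(s[i].tolist(),c[i].round(1).tolist()) for i in range(1,n) if s[i][4]>=amin]
E
python3 - <<'E'
from h import *
for n in("scene","side"):
    im=cv2.imread(f"pics/{n}0.png")[...,::-1].copy()
    for c in "yr": print(n,c,blobs(mask(im,c)))
s=cv2.imread("pics/scene0.png")[185:285,170:340];d=cv2.imread("pics/side0.png")[95:275,190:340]
cv2.imwrite("pics/c0.png",np.hstack([cv2.resize(s,(440,260),interpolation=2),cv2.resize(d,(312,374),interpolation=2)[:260]]) if 0 else cv2.copyMakeBorder(cv2.resize(d,None,fx=3.3,fy=3.3,interpolation=2),0,0,0,0,0))
E
```

```text
scene y [([449, 25, 38, 36, 963], [470.9, 44.1]), ([436, 78, 23, 66, 185], [446.4, 111.7]), ([178, 140, 35, 29, 853], [195.2, 153.6]), ([257, 222, 3, 10, 20], [257.8, 226.6]), ([256, 238, 3, 9, 12], [257.1, 241.8])]
scene r [([202, 54, 20, 4, 46], [211.3, 55.3]), ([181, 115, 13, 19, 112], [186.5, 121.6])]
side y []
side r [([291, 115, 8, 4, 24], [294.6, 116.9])]
```

View pics/c0.png

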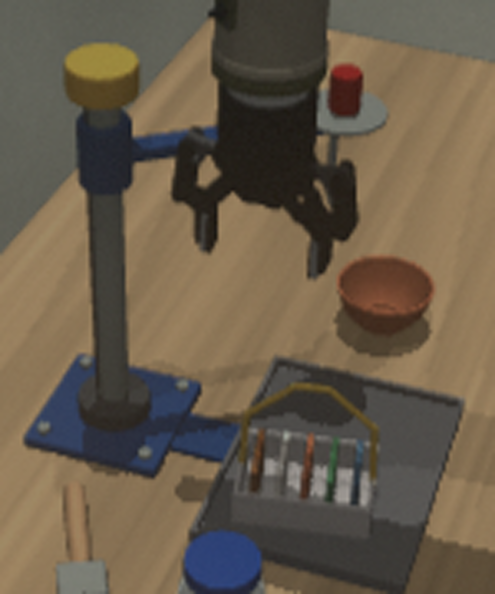

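Run:
```python
from h import *
f=lambda x,y:(190+x/3.3,95+y/3.3)
cap=plane("side",f(102,58),.382);print("cap",cap, tri([ray("side",f(102,75)),ray("scene",(195.5,153.6))]))
# tray rim corners
cs=[plane("side",f(*q),.014) for q in((277,360),(463,402),(408,588),(193,528))];print(np.round(cs,3));
cen=np.mean(cs,0);a=cs[3]-cs[0];b=cs[2]-cs[1];yv=(a+b);xv=(cs[0]-cs[1])+(cs[3]-cs[2]);print(cen,np.linalg.norm(a),np.linalg.norm(xv)/2,np.arctan2(xv[1],xv[0]),np.arctan2(yv[1],yv[0]))
k=tri([ray("side",f(345,92)),ray("scene",(186.7,123))]);print("knob",k,plane("side",f(346,72),.342),plane("side",f(345,112),.304),plane("scene",(186.7,117.),.342))
print("bail",[plane("side",f(*q),.006+.131) for q in((297,384),(316,384),(333,387))],plane("scene",(262.5,202),.137))
print("tile/feet",plane("side",f(245,430),.1),[plane("side",f(*q),.04) for q in((233,490),(370,503),(243,418),(375,437))])
```

```text
cap [ 0.77231755 -0.02922868  0.382     ] (array([ 0.77235305, -0.02655741,  0.3659872 ]), [np.float64(0.001980428564061656), np.float64(0.0019804285640616635)])
[[ 0.653 -0.151  0.014]
 [ 0.468 -0.162  0.014]
 [ 0.452  0.083  0.014]
 [ 0.643  0.089  0.014]]
[ 0.55363887 -0.03504712  0.014     ] 0.24027467933294053 0.18827681333343954 0.04306765121376333 1.624855204800031
knob (array([ 0.60689685, -0.15849168,  0.323629  ]), [np.float64(0.0022024167627967776), np.float64(0.0022024167627967602)]) [ 0.60703902 -0.15538047  0.342     ] [ 0.60498487 -0.15488322  0.304     ] [ 0.61034963 -0.15501615  0.342     ]
bail [array([0.58125253, 0.01134097, 0.137     ]), array([0.56651683, 0.00513586, 0.137     ]), array([0.55211443, 0.00322481, 0.137     ])] [0.57175175 0.01071916 0.137     ]
tile/feet [0.61460666 0.0434212  0.1       ] [array([0.61859937, 0.0572568 , 0.04      ]), array([0.504345  , 0.02659087, 0.04      ]), array([ 0.64369047, -0.03220325,  0.04      ]), array([ 0.52477002, -0.05457308,  0.04      ])]
```

>>> carry_out --commands '[[[0,0,-0.6,0,0,0],[0,0,-0.9,0,0,0],[0,0,-0.9,0,0,0],[0,0,-0.9,0,0,0],[0,0,-0.9,0,0,0],[-0.6,-0.08,0,0,0,0],[-0.65,-0.08,0,0,0,0],[-0.7,-0.08,0,0,0,0],[-0.7,-0.08,0,0,0,0],[-0.65,-0.08,0,0,0,0],[-0.6,-0.06,0,0,0,0],[0,0,0,0,0,-0.9],[0,0,0,0,0,-0.9],[0,0,0,0,0,-0.9],[0,0,0,0,0,-0.9],[0,0,0,0,0,-0.9],[0,0,0,0,0,-0.9],[0,0,0,0,0,-0.88],[0,0,0,0,0,0],[0,0,0,0,0,0]]]' --hand -1

```text
clock: 1.77
position: [0.6065, -0.156, 0.399]
ee_rot: [0.442, 0.897, -0.0, -0.0]
ft_force: [-0.0, -0.0, 0.0]
grip_width: 0.999
grasp_force: 0.0
```

Run:
```python
from h import *
p=camera_params("wrist");im=camera("wrist");cv2.imwrite("pics/w1.png",im[...,::-1])
s=camera("side");cv2.imwrite("pics/s1.png",s[...,::-1])
for n,i,q in(("wrist",im,p),("side",s,None)):
  for c in "ry":
    for b,ce in blobs(mask(i,c)): print(n,c,b,ce,plane(n,ce,.342 if c=="r" else .137,q).round(4))
o=get_obs();print(o["position"].round(4),o["ee_rot"].round(3),o["ft_force"],o["joint_pos"])
cv2.imwrite("pics/m1.png",np.hstack([im[::1,::1,::-1][:, :400],cv2.resize(s[95:275,190:340,::-1],(320,384),interpolation=2)]))
```

```text
wrist r [264, 194, 10, 4, 14] [268.5, 195.1] [ 0.6021 -0.1436  0.342 ]
wrist r [249, 197, 34, 30, 340] [264.9, 213.3] [ 0.6084 -0.1559  0.342 ]
[ 0.6066 -0.156   0.3991] [ 0.442  0.897 -0.    -0.   ] [-0.67430564  0.34909576  0.16277338] [ 0.21708094  0.31462875 -0.05373534  1.13828058  0.01670935  1.68943503
  0.82256892]
```

View pics/m1.png

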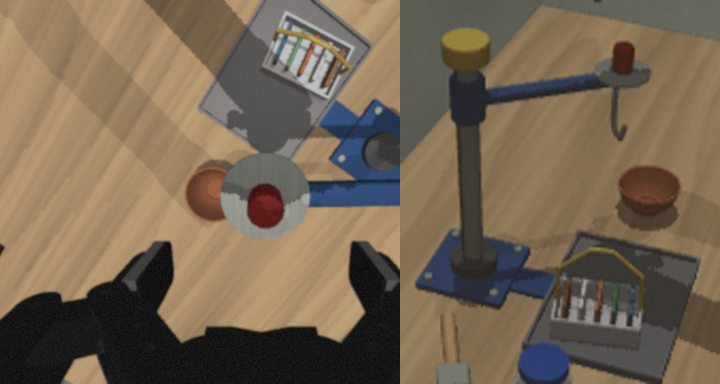

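Wrist view: flange centre is about (265,196), knob top about (265,212), and the handle arcs from (276,38) to (350,68). I'll pinpoint these.

Run:
```python
from h import *
p=camera_params("wrist")
print("flange",plane("wrist",(265.2,195.5),.304,p))
print("knobtop",plane("wrist",(265,211),.342,p))
for u in((276,38),(300,32),(315,38),(325,41),(350,68)): print(u,plane("wrist",u,.137,p).round(4), plane("wrist",u,.04,p).round(4))
f=lambda x,y:(190+(x-400)/2.1333,95+y/2.1333)
for q in((587,251),(600,249),(612,252)): print(plane("side",f(*q),.137).round(4))
w=cv2.imread("pics/w1.png")[0:110,240:380];cv2.imwrite("pics/w1c.png",cv2.resize(w,None,fx=5,fy=5,interpolation=2))
```

```text
flange [ 0.60740196 -0.15332719  0.304     ]
knobtop [ 0.60746428 -0.15452389  0.342     ]
(276, 38) [ 0.5238 -0.0191  0.137 ] [0.5142 0.0008 0.04  ]
(300, 32) [0.5433 0.0043 0.137 ] [0.5384 0.0298 0.04  ]
(315, 38) [0.5624 0.0104 0.137 ] [0.5621 0.0375 0.04  ]
(325, 41) [0.5746 0.0155 0.137 ] [0.5771 0.0437 0.04  ]
(350, 68) [0.6204 0.0111 0.137 ] [0.6339 0.0383 0.04  ]
[0.5854 0.019  0.137 ]
[0.5712 0.0087 0.137 ]
[0.5549 0.0083 0.137 ]
```

View pics/w1c.png

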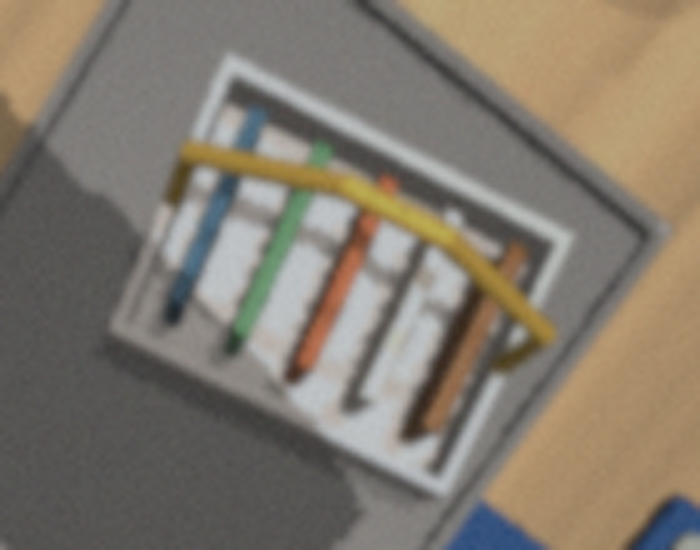

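The handle's flat top runs from crop (340,185) to (450,238), with its middle at wrist pixel (319,41.6). The basket rim corners are at crop (230,58), (572,238), (440,495) and (112,325).

Run:
```python
from h import *
p=camera_params("wrist");g=lambda x,y:(240+x/5,y/5)
e=[plane("wrist",g(*q),.135,p) for q in((340,183),(450,238))];print(np.round(e,4),np.mean(e,0))
r=[plane("wrist",g(*q),.04,p) for q in((230,58),(572,238),(440,495),(112,325))];print(np.round(r,4),np.mean(r,0))
v=r[1]-r[0]+r[2]-r[3];print("yaw",np.arctan2(v[1],v[0]))
c=np.array([.7725,-.028])
for b in (np.mean(e,0),np.mean(r,0),[.6075,-.154]): d=c-np.array(b)[:2];print(np.hypot(*d),np.arctan2(d[1],d[0]))
```

```text
[[0.5545 0.0069 0.135 ]
 [0.5846 0.0141 0.135 ]] [0.56951854 0.01051657 0.135     ]
[[ 0.5039  0.0384  0.04  ]
 [ 0.6195  0.0644  0.04  ]
 [ 0.6369 -0.0183  0.04  ]
 [ 0.521  -0.0425  0.04  ]] [0.57034143 0.01050255 0.04      ]
yaw 0.21393719429471839
0.20660348178178553 -0.18752462486261715
0.20579245747572136 -0.18820315390317738
0.2076078033215514 0.65217141175707
```

>>> carry_out --commands '[[[0,0.04,0.3,0,0,0],[0,0,0.4,0,0,0],[0,0,0.4,0,0,0],[0,0,0.4,0,0,0],[0,0,0.4,0,0,0],[0,0,0.35,0,0,0],[0,0,0,0,0,0],[0,0,0,0,0,0]]]'

```text
clock: 2.53
position: [0.6076, -0.155, 0.3091]
ee_rot: [0.441, 0.897, -0.0, -0.001]
ft_force: [0.9, -0.4, 0.3]
grip_width: 1.004
grasp_force: 0.0
```

>>> carry_out --commands '[[[0,0,0,0,0,0],[0,0,0,0,0,0],[0,0,0,0,0,0],[0,0,0,0,0,0],[0,0,0,0,0,0],[0,0,0,0,0,0],[0,0,0,0,0,0],[0,0,0,0,0,0],[0,0,0,0,0,0],[0,0,0,0,0,0]]]' --hand 1 --force 45

```text
clock: 3.37
position: [0.609, -0.154, 0.3102]
ee_rot: [0.44, 0.898, 0.001, 0.001]
ft_force: [4.0, 2.5, 2.9]
grip_width: 0.311
grasp_force: 44.9
```

>>> carry_out --commands '[[[0,0.05,0.15,0,0,0],[0,0,0.25,0,0,0],[0,0,0.25,0,0,0],[0,0,0.25,0,0,0],[0,0,0.25,0,0,0],[0,0,0.25,0,0,0],[0,0,0.25,0,0,0],[0,0,0.25,0,0,0],[0,0,0.25,0,0,0],[0,0,0.25,0,0,0],[0,0,0.25,0,0,0],[0,0,0.25,0,0,0],[0,0,0.12,0,0,0],[0,0,0,0,0,0],[0,0,0,0,0,0],[0,0,0,0,0,0]]]'

```text
clock: 4.7
position: [0.6097, -0.1547, 0.1902]
ee_rot: [0.441, 0.897, -0.0, 0.001]
ft_force: [-3.9, -1.8, 10.2]
grip_width: 0.314
grasp_force: 45.7
```

>>> carry_out --commands '[[[0.14,-0.02,0,0,0,0.25],[0.275,0.007,0,0,0,0.5],[0.275,0.007,0,0,0,0.5],[0.275,0.007,0,0,0,0.5],[0.275,0.007,0,0,0,0.5],[0.275,0.007,0,0,0,0.5],[0.275,0.007,0,0,0,0.5],[0.275,0.007,0,0,0,0.5],[0.275,0.007,0,0,0,0.5],[0.275,0.007,0,0,0,0.5],[0.14,0.003,0,0,0,0.25],[0,0,0,0,0,0],[0,0,0,0,0,0]]]'

```text
clock: 5.78
position: [0.5658, -0.0541, 0.1897]
ee_rot: [0.658, 0.753, -0.001, -0.0]
ft_force: [-10.2, -1.5, 10.9]
grip_width: 0.318
grasp_force: 45.8
```

Run:
```python
from h import *
o=get_obs();print(o["position"].round(4),o["ft_force"].round(1))
a=camera("side");b=camera("scene")
cv2.imwrite("pics/m2.png",np.hstack([cv2.resize(a[140:280,190:340,::-1],(450,420),interpolation=2),cv2.resize(b[130:270,180:295,::-1],(345,420),interpolation=2)]))
```

```text
[ 0.5658 -0.0541  0.1897] [-10.2  -1.5  10.9]
```

View pics/m2.png

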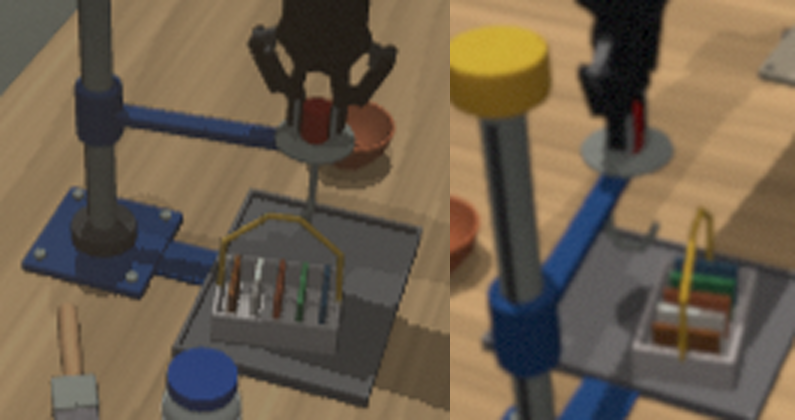

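Hook down and short of the handle, basket undisturbed. A small outward correction first, then 18° more.

>>> carry_out --commands '[[[0,-0.05,0,0,0,0],[0.14,0.002,0,0,0,0.25],[0.14,0.002,0,0,0,0.25],[0.14,0,0,0,0,0.25],[0.14,0,0,0,0,0.25],[0.14,0,0,0,0,0.25],[0.14,0,0,0,0,0.25],[0.14,0,0,0,0,0.25],[0.14,0,0,0,0,0.25],[0.14,0,0,0,0,0.25],[0.14,0,0,0,0,0.25],[0.14,0,0,0,0,0.25],[0.14,0,0,0,0,0.25],[0,0,0,0,0,0],[0,0,0,0,0,0]]]'

```text
clock: 7.13
position: [0.5667, 0.0129, 0.1905]
ee_rot: [0.768, 0.64, 0.001, 0.001]
ft_force: [-1.1, -0.3, 10.6]
grip_width: 0.316
grasp_force: 45.8
```

Run:
```python
from h import *
o=get_obs();print(o["position"].round(4),o["ft_force"].round(1))
a=camera("side");b=camera("scene")
cv2.imwrite("pics/m3.png",np.hstack([cv2.resize(a[175:275,240:340,::-1],(400,400),interpolation=2),cv2.resize(b[170:270,200:300,::-1],(400,400),interpolation=2)]))
```

```text
[0.5667 0.0129 0.1905] [-1.1 -0.3 10.6]
```

View pics/m3.png

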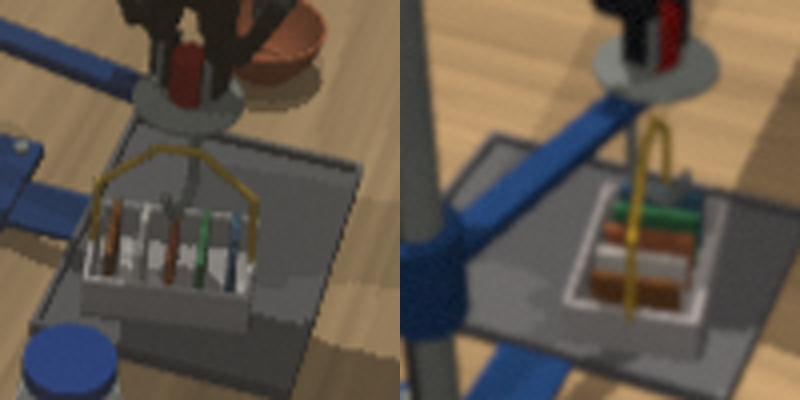

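The shank is behind the wire, the tip is past it, and the basket hasn't moved. Next is guiding the knob up slowly.

>>> carry_out --commands '[[[0,0,-0.1,0,0,0],[0,0,-0.15,0,0,0],[0,0,-0.15,0,0,0],[0,0,-0.15,0,0,0],[0,0,-0.15,0,0,0],[0,0,-0.08,0,0,0],[0,0,-0.06,0,0,0],[0,0,-0.06,0,0,0],[0,0,-0.06,0,0,0],[0,0,-0.06,0,0,0],[0,0,-0.06,0,0,0],[0,0,-0.06,0,0,0],[0,0,-0.06,0,0,0],[0,0,-0.06,0,0,0],[0,0,-0.06,0,0,0],[0,0,-0.06,0,0,0],[0,0,-0.06,0,0,0],[0,0,-0.06,0,0,0],[0,0,0,0,0,0]]]'

```text
clock: 8.82
position: [0.5665, 0.0125, 0.2497]
ee_rot: [0.768, 0.64, 0.001, 0.001]
ft_force: [6.0, -2.0, 6.2]
grip_width: 0.315
grasp_force: 45.1
```

Run:
```python
from h import *
o=get_obs();print(o["position"].round(4),o["ft_force"].round(1))
a=camera("side");b=camera("scene")
cv2.imwrite("pics/m4.png",np.hstack([cv2.resize(a[165:275,240:340,::-1],(400,440),interpolation=2),cv2.resize(b[160:270,200:300,::-1],(400,440),interpolation=2)]))
```

```text
[0.5665 0.0125 0.2497] [ 6.  -2.   6.2]
```

View pics/m4.png

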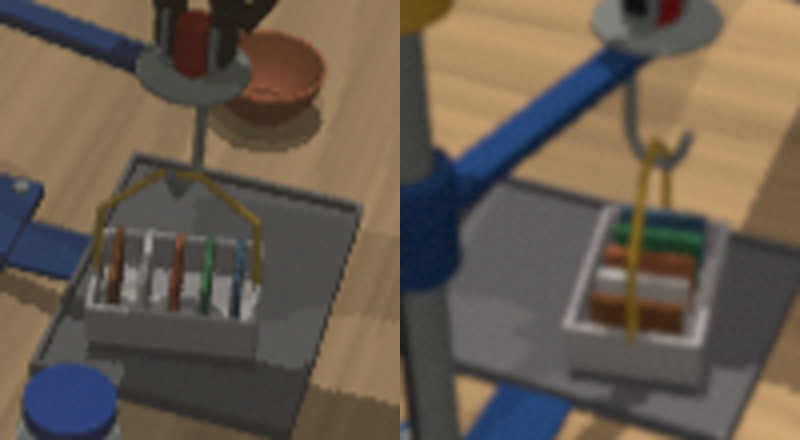

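The handle sits in the hook and the basket is off the tray. I'll keep raising.

>>> carry_out --commands '[[[0,0.03,-0.05,0,0,0],[0,0,-0.08,0,0,0],[0,0,-0.08,0,0,0],[0,0,-0.08,0,0,0],[0,0,-0.08,0,0,0],[0,0,-0.08,0,0,0],[0,0,-0.08,0,0,0],[0,0,-0.08,0,0,0],[0,0,-0.08,0,0,0],[0,0,-0.08,0,0,0],[0,0,-0.08,0,0,0],[0,0,-0.08,0,0,0],[0,0,-0.08,0,0,0],[0,0,-0.08,0,0,0],[0,0,-0.08,0,0,0],[0,0,-0.08,0,0,0],[0,0,-0.08,0,0,0],[0,0,-0.08,0,0,0],[0,0,-0.05,0,0,0],[0,0,0,0,0,0]]]'

```text
clock: 10.58
position: [0.5667, 0.0128, 0.3075]
ee_rot: [0.768, 0.641, 0.0, -0.0]
ft_force: [-5.1, -1.6, 3.6]
grip_width: 0.31
grasp_force: 45.0
```

>>> carry_out --commands '[[[0,0,-0.02,0,0,0],[0,0,0,0,0,0],[0,0,0,0,0,0],[0,0,0,0,0,0],[0,0,0,0,0,0],[0,0,0,0,0,0],[0,0,0,0,0,0],[0,0,0,0,0,0],[0,0,0,0,0,0],[0,0,0,0,0,0],[0,0,0,0,0,0],[0,0,0,0,0,0]]]'

```text
clock: 11.58
position: [0.5667, 0.0128, 0.3077]
ee_rot: [0.768, 0.641, -0.0, -0.0]
ft_force: [-4.5, -0.7, 2.6]
grip_width: 0.311
grasp_force: 45.0
```

>>> carry_out --commands '[[[0,-0.02,0,0,0,0],[0,0,-0.03,0,0,0],[0,0,-0.02,0,0,0],[0,0,0,0,0,0],[0,0,0,0,0,0],[0,0,0,0,0,0]]]'

```text
clock: 12.08
position: [0.5665, 0.0128, 0.3101]
ee_rot: [0.768, 0.641, 0.001, 0.001]
ft_force: [5.3, -1.8, 2.5]
grip_width: 0.315
grasp_force: 44.9
```

>>> carry_out --commands '[[[0,0,0,0,0,0],[0,0,0,0,0,0],[0,0,0,0,0,0],[0,0,0,0,0,0],[0,0,0,0,0,0],[0,0,0,0,0,0],[0,0,0,0,0,0],[0,0,0,0,0,0],[0,0,0,0,0,0],[0,0,0,0,0,0],[0,0,-0.2,0,0,0],[0,0,-0.4,0,0,0],[0,0,-0.5,0,0,0],[0,0,-0.5,0,0,0],[0,0,-0.5,0,0,0],[0,0,-0.3,0,0,0],[0,0,0,0,0,0]]]' --hand -1

```text
clock: 13.5
position: [0.5666, 0.0129, 0.4092]
ee_rot: [0.768, 0.641, 0.002, 0.001]
ft_force: [0.2, 0.8, 0.5]
grip_width: 0.996
grasp_force: 0.0
```

>>> carry_out --commands '[[[0,0,0,0,0,0],[0,0,0,0,0,0],[0,0,0,0,0,0],[0,0,0,0,0,0],[0,0,0,0,0,0],[0,0,0,0,0,0],[0,0,0,0,0,0],[0,0,0,0,0,0],[0,0,0,0,0,0],[0,0,0,0,0,0],[0,0,0,0,0,0],[0,0,0,0,0,0],[0,0,0,0,0,0],[0,0,0,0,0,0],[0,0,0,0,0,0],[0,0,0,0,0,0],[0,0,0,0,0,0],[0,0,0,0,0,0],[0,0,0,0,0,0],[0,0,0,0,0,0]]]'

```text
clock: 15.17
position: [0.566, 0.0128, 0.4057]
ee_rot: [0.768, 0.641, 0.0, 0.0]
ft_force: [0.8, 0.3, 1.1]
grip_width: 0.999
grasp_force: 0.0
```

Run:
```python
from h import *
import time
o=get_obs();print(o["clock"],o["position"].round(4),o["ft_force"].round(1))
L=[camera("side") for _ in range(24)];b=camera("scene")
c=[x[100:275,240:340].astype(int) for x in L]
print([int((abs(x-c[0]).max(2)>40).sum()) for x in c])
a=L[-1]
for n,i in(("side",a),("scene",b)):print(n,blobs(mask(i,"r")))
cv2.imwrite("pics/m5.png",np.hstack([cv2.resize(a[90:275,200:340,::-1],(400,528),interpolation=2),cv2.resize(b[100:270,170:300,::-1],(400,528),interpolation=2)]))
```

```text
15.1667 [0.566  0.0128 0.4057] [0.8 0.3 1.1]
[0, 0, 0, 0, 0, 0, 0, 0, 0, 0, 0, 0, 0, 0, 0, 0, 0, 0, 0, 0, 0, 0, 0, 0]
side []
scene [([202, 54, 36, 4, 78], [219.3, 55.7]), ([226, 92, 14, 6, 71], [232.1, 94.6]), ([260, 123, 10, 7, 46], [264.8, 125.7])]
```

View pics/m5.png

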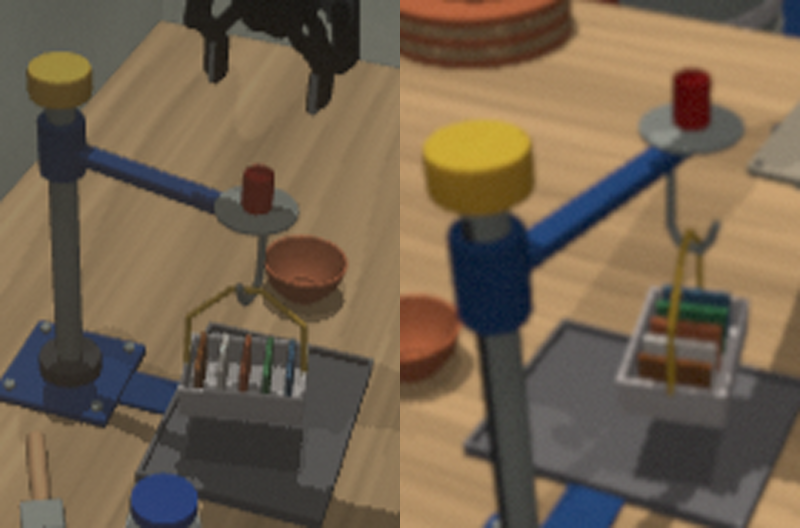

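The basket hangs still from the raised hook, the knob is free, and the bystanders haven't moved.

```bash
python3 -c "
from workcell import *
print(hand_in())"
```

```text
the job is handed in; nothing more can be done
None
```

The job is handed in: the basket hangs still from the raised hook, the knob is released, the gripper never touched the basket, and the jar, bowl and brush were left alone; no verdict came back.

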